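# Slide the mosaic tiles round to their own buffers

### The arm

A 6-joint arm with a two-finger parallel gripper is mounted at the origin on the work surface. World frame = base frame: x ahead of the robot, y to its left, z up, the work surface at z = 0. Lengths are in m, angles in rad, forces in N, time in s.
With the tool pointing down it reaches from about 0.3 to 0.875 m from the base axis. Payload 6.4 kg.
Tool frame: the origin (TCP) lies on the centre line of the jaws, within the pads' length; the fingertips stand 22 mm ahead of it and the grasp point (between the pads) lies 3 mm ahead of it; z points along the fingers, y is the direction in which the jaws open and shut (so a half turn about z gives the same grasp; the last joint's range is limited). The gripper opens to 85 mm and grips with 20 to 120 N. Pads are 22 mm wide; open, the fingers measure 114 mm over their backs; the gripper's body (76 mm by 85 mm) begins 54 mm behind the grasp point. The pads swing forward as they close: fully open they stand 13 mm farther back than shut.
Start: joints at [0.984, 0.181, 1.607, -0, 1.354, -0.206], TCP at [0.214, 0.534, 0.253] pointing down, gripper open.
Joint ranges: [-2.99, 2.99], [-0.89, 2.07], [0.3, 2.58], [-1.14, 4.28], [0, 2.63], [-3.12, 3.12]. Speed limits (rad/s): [2.57, 2.57, 3.01, 3.14, 3.14, 3.14].

### API

Orientations are given as a unit quaternion [w, x, y, z].
In Python, from bench import telemetry, camera, camera_info, job gives the robot as it stands.
- The arm moves only by the tool move_arm, never from a script. Its argument "motion" is a list of rows, each a list of 7 numbers: the shift along the tool's x, y, z scaled (see below), then the turn, a rotation vector about the tool's x, y, z scaled (see below), then the opening, from 0 (shut) to 1 (fully open). A call has 1 to 8 rows; each row shifts and turns the commanded pose from where the row before left it, along the tool's axes as they then stand; what a row does not reach is not made up. The controller multiplies each number of a shift by 0.025 m and each number of a turn by 6 degrees. A row lasts 1/10 s, in which the tool goes at most 50 mm and 8.59 degrees, less where a joint would pass 70% of its speed; a pose out of reach is approached as far as the arm can. A call with a number of a shift or a turn outside -1 to 1 is refused whole. A call with a gripper value outside its range is refused whole. The fingers move at their own pace and stop on an object; the grip force is fixed at half the most. Time passes only in rows, so rows that do not move let the fingers close. It gives the time, the measured TCP pose, the force and the opening at its end, in the units of the state.
- telemetry.get_obs(): the state, without advancing time (a new reading comes with each control period).
- camera(name): name is "scene" or "top"; returns (picture, depth): 420x560x3 uint8, red, green, blue; 420x560 float32, m along the optical axis (not along the pixel's ray), 0 where there is no reading.
- camera_info(name): a dict with "K" (3x3 intrinsics, pixels), "origin" and "orientation" of the camera in the world. Camera axes: x right, y up, looking along -z (the intrinsics and any distortion apply to the point x, -y, -z); pixel columns grow to the right and rows downward; lengths in m; the calibration is good to about 2 mm. A picture is of the moment at which its call begins. camera_info takes no time and is no camera call.
- job.hand_in(): hands the job in, once; it reports no verdict.
The state is a dict: "time_s": time; "q": joint angles; "dq": joint speeds; "joint_efforts": joint torques, N m; "eef_pos": TCP position; "eef_rot": TCP orientation; "wrist_force": force on the tool from outside, world axes, zero at the start; "torque": the same for the moment, N m; "opening": opening from 0.0 (shut) to 1.0 (fully open).
Only numpy, scipy, OpenCV 4.12 (cv2) and the standard library are available. Lean on these libraries where they do the work, as an engineer would, in place of code of your own. Each camera call takes 0.05 s, during which the arm holds its last target.

### The job

Set out the three mosaic tiles in the sliding tray so that each lies in the corner at the buffer of its own colour: slide them one at a time into the empty place, first blue, then yellow, then red, keeping them flat on the tray and never lifting them out. Push each tile fully home against its sprung buffer and lean on it for a moment, firmly enough to settle it (about 8 N) but gently, because the glaze chips at 12 N. Let go of the tiles and leave the other things on the table alone.

Things in the scene. Friction and masses are not known exactly. Their poses are not given: they have to be found in the camera images.
- tray: Fixed square wooden tray, 172 x 172 mm outside, 2 x 2 places without partitions. Origin: centre of its underside, at table height; z up. Inside 152 x 152 mm (x, y from -76 to 76), floor 8 mm up, walls 10 mm thick, their top 22 mm up. In its frame the (+,+) place is empty at the start, the (-,+) place at the end.
- tile_a: Blue dotted tile, loose, 60 x 60 x 12 mm, about 0.15 kg, with a wooden grip on its top. Origin: centre of its underside; axes parallel to the tray's within 0.02 rad. It starts at (31,-37) mm in the tray's frame and slides along the tray's +y into the (+,+) place, x staying about 31, by 69 to 85 mm (68 mm at least run free before the pad).
- tile_a_grip (a point): Centre (half-way up) of the square upright wooden grip of the blue tile: 18 x 18 mm, 30 mm high, sides parallel to the tile's edges. The point is 27 mm above the tile's underside, so 35 mm above the table; the tile's top is 15 mm below it, the grip's top 15 mm above it.
- stop_a: Blue buffer housing, 40 x 16 x 22 mm, in the +y wall, at tray x = 31 mm; origin on the wall's outer face, table height. Its 24 mm wide sprung rubber pad (6 N/mm, 5 mm travel) stands 1.5 to 12.5 mm inside the wall: set anew each time, not measured, to be felt. 5 N on the pad for 0.2 s settles the tile; 12 N chips it. Drag on the waxed tray (friction about 0.25) adds 0.5 N, more if the hand bears down. Let go, it may spring back 2 mm.
- tile_b: Yellow dotted tile, loose, 60 x 60 x 12 mm, about 0.15 kg, with a wooden grip on its top. Origin: centre of its underside; axes parallel to the tray's within 0.02 rad. It starts at (-37,-31) mm in the tray's frame and slides along the tray's +x into the (+,-) place, y staying about -31, by 69 to 85 mm (68 mm at least run free before the pad).
- tile_b_grip (a point): Centre (half-way up) of the square upright wooden grip of the yellow tile: 18 x 18 mm, 30 mm high, sides parallel to the tile's edges. The point is 27 mm above the tile's underside, so 35 mm above the table; the tile's top is 15 mm below it, the grip's top 15 mm above it.
- stop_b: Yellow buffer housing, 40 x 16 x 22 mm, in the +x wall, at tray y = -31 mm; origin on the wall's outer face, table height. Its 24 mm wide sprung rubber pad (6 N/mm, 5 mm travel) stands 1.5 to 12.5 mm inside the wall: set anew each time, not measured, to be felt. 5 N on the pad for 0.2 s settles the tile; 12 N chips it. Drag on the waxed tray (friction about 0.25) adds 0.5 N, more if the hand bears down. Let go, it may spring back 2 mm.
- tile_c: Red dotted tile, loose, 60 x 60 x 12 mm, about 0.15 kg, with a wooden grip on its top. Origin: centre of its underside; axes parallel to the tray's within 0.02 rad. It starts at (-38,37) mm in the tray's frame and slides along the tray's -y into the (-,-) place, x staying about -38, by 69 to 85 mm (68 mm at least run free before the pad).
- tile_c_grip (a point): Centre (half-way up) of the square upright wooden grip of the red tile: 18 x 18 mm, 30 mm high, sides parallel to the tile's edges. The point is 27 mm above the tile's underside, so 35 mm above the table; the tile's top is 15 mm below it, the grip's top 15 mm above it.
- stop_c: Red buffer housing, 40 x 16 x 22 mm, in the -y wall, at tray x = -36 mm; origin on the wall's outer face, table height. Its 24 mm wide sprung rubber pad (6 N/mm, 5 mm travel) stands 1.5 to 12.5 mm inside the wall: set anew each time, not measured, to be felt. 5 N on the pad for 0.2 s settles the tile; 12 N chips it. Drag on the waxed tray (friction about 0.25) adds 0.5 N, more if the hand bears down. Let go, it may spring back 2 mm.
- spare: Green spare tile lying beside the tray, 50 x 50 x 10 mm. Loose; to be left alone. Origin: centre of its underside.
- brush: Flat brush lying beside the tray, 160 mm long, along its own x. Loose; to be left alone. Origin: centre of its underside (brush: near the middle of its length).
- mug: Blue mug, 80 mm across, 90 mm high. Loose; to be left alone. Origin: centre of its underside.
- glue: White glue bottle, 50 mm across, 130 mm high. Loose; to be left alone. Origin: centre of its underside.
- jar: Amber jar with brass-coloured lid, 64 mm across, 75 mm high. Loose; to be left alone. Origin: centre of its underside.
- carton: Small carton, 80 x 110 x 60 mm high. Loose; to be left alone. Origin: centre of its underside.
There are look-alikes about, which are no part of the job. Of the things that look like the tile_a, the smaller one is meant. Of the things that look like the tile_c, the smaller one is meant.

How it is judged:
On the way, in this order (a step that is already met when the one before it is completed fails the run):
1. the blue tile is in its new place and is pushed onto its buffer with 5 N or more (y of tile_a_grip in the frame of tray between 0.031 and 0.049 m and x of tile_a_grip in the frame of tray between 0.02 and 0.0465 m and contact force between tile_a and stop_a above 5 N), for 0.2 s.
2. the yellow tile is in its new place and is pushed onto its buffer with 5 N or more (x of tile_b_grip in the frame of tray between 0.031 and 0.049 m and y of tile_b_grip in the frame of tray between -0.0465 and -0.02 m and contact force between tile_b and stop_b above 5 N), for 0.2 s.
3. the red tile is in its new place and is pushed onto its buffer with 5 N or more (y of tile_c_grip in the frame of tray between -0.049 and -0.031 m and x of tile_c_grip in the frame of tray between -0.0465 and -0.02 m and contact force between tile_c and stop_c above 5 N), for 0.2 s.
At the end, for the whole second after the job is handed in: Each tile lies flat and at rest in the corner at the buffer of its own colour, at its buffer: its centre 31 to 49 mm from the tray's centre towards its buffer and 20 to 46.5 mm sideways, square to the tray within 0.12 rad, tilted less than 0.08 rad (y of tile_a_grip in the frame of tray between 0.031 and 0.049 m and x of tile_a_grip in the frame of tray between 0.02 and 0.0465 m and angle between the x axis of each of tile_a_grip, tile_b_grip, tile_c_grip and the x axis of tray, either way round below 0.12 rad and angle between each of tile_a_grip, tile_b_grip, tile_c_grip's own z axis and vertical below 0.08 rad and linear speed of each of tile_a, tile_b, tile_c below 0.01 m/s and x of tile_b_grip in the frame of tray between 0.031 and 0.049 m and y of tile_b_grip in the frame of tray between -0.0465 and -0.02 m and y of tile_c_grip in the frame of tray between -0.049 and -0.031 m and x of tile_c_grip in the frame of tray between -0.0465 and -0.02 m); the robot touches nothing.
It fails at once if a tile is pushed on its buffer with more than 12 N (contact force between tile_a and stop_a above 12 N or contact force between tile_b and stop_b above 12 N or contact force between tile_c and stop_c above 12 N).
It fails at once if a tile is lifted more than 8 mm (z of any of tile_a_grip, tile_b_grip, tile_c_grip in the frame of tray above 0.043 m).
It fails at once if one of the other things on the table is moved more than 15 mm (distance of any of spare, brush, mug, glue, jar, carton from where it was at the start of the episode above 0.015 m).
It also fails if it takes over 62 s, if anything falls off the work surface, if the arm or the gripper's body presses on something with over 40 N, if the wrist force passes 120 N, or if a joint passes its speed limit or range.

## Working session

There is one attempt and no reset: what is moved stays moved. The work goes in short steps, Python scripts to look and compute and a tool call to move; the robot and the scene stay as the last step left them, time stands still between calls to the robot, and variables do not carry over. Pictures are saved under pics/ and viewed, and the job is handed in when it is done.

Besides the shell and the picture viewer there is one more tool, called after "Emit:" as name([rows], argument=value, ...), one row to a line, values as JSON. move_arm: Moves the arm, as the interface text tells. Its arguments: {"type":"object","properties":{"motion":{"type":"array","items":{"type":"array","items":{"type":"number","minimum":-1,"maximum":1}}}},"required":["motion"]}

```bash
mkdir -p pics; python3 - <<'E'
from bench import telemetry, camera, camera_info
import cv2, numpy as np
print(telemetry.get_obs())
for n in("scene","top"):
    p,d=camera(n); cv2.imwrite(f"pics/{n}0.png",p[:,:,::-1]); np.savez(f"{n}0.npz",p=p,d=d)
    print(n,camera_info(n))
E
```

```text
{'time_s': 0.0, 'q': array([ 9.83682292e-01,  1.81571279e-01,  1.60803033e+00, -2.31372079e-05,
        1.35379199e+00, -2.06294916e-01]), 'dq': array([-0.00059814,  0.00058765,  0.00152464, -0.0006085 ,  0.00071193,
        0.00102017]), 'joint_efforts': array([-7.75508415e-04, -4.44880700e+01, -3.51330078e+01, -3.63065274e-04,
        9.18249803e-03, -8.94186570e-06]), 'eef_pos': array([0.21340608, 0.5333646 , 0.25235633]), 'eef_rot': array([-3.37507706e-04,  1.89258536e-01,  9.81926879e-01, -8.34905932e-04]), 'wrist_force': array([ 0.48355128,  0.15766334, -0.63999468]), 'torque': array([-0.00804836, -0.01255599, -0.01280776]), 'opening': 1.002787212482215}
scene {'K': array([[526.05908765,   0.        , 284.64996532],
       [  0.        , 526.05908765, 206.02720462],
       [  0.        ,   0.        ,   1.        ]]), 'origin': array([ 1.41878883, -0.93911009,  0.9485141 ]), 'orientation': array([0.81744583, 0.43449667, 0.16740558, 0.33907276])}
top {'K': array([[473.78561846,   0.        , 275.96314304],
       [  0.        , 473.78561846, 211.37946867],
       [  0.        ,   0.        ,   1.        ]]), 'origin': array([0.37091576, 0.01746768, 1.33083206]), 'orientation': array([ 0.71198824,  0.05183873, -0.05402338, -0.69818834])}
```

View pics/top0.png

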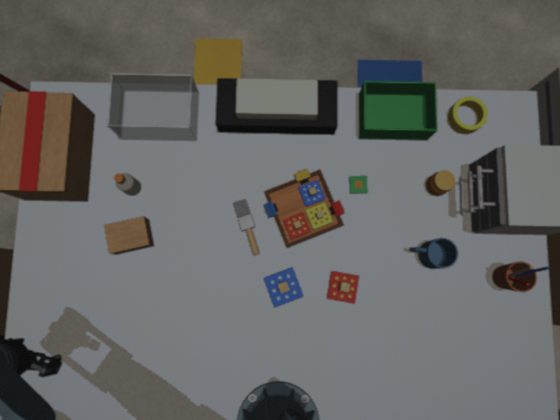

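View pics/scene0.png

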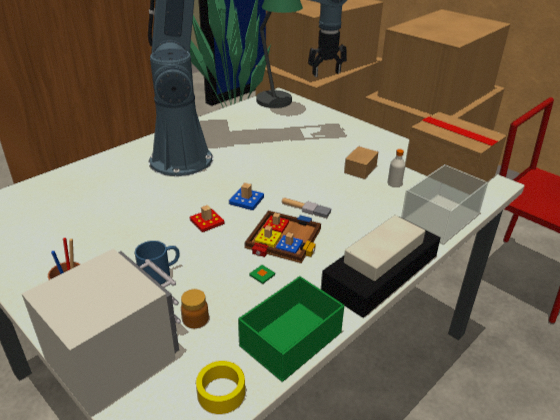

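Top view: the tray is at about (303,208), with blue at (313,191), yellow at (319,216), red at (297,225) and the empty place at about (285,203). The buffers are blue (270,210), yellow (303,176) and red (338,208). The larger look-alike tiles lie outside the tray, blue at (283,287) and red at (343,288). I choose the smaller ones in the tray and will check them in a crop.

```bash
cat > h.py <<'E'
import numpy as np, cv2
from scipy.spatial.transform import Rotation as R
from bench import camera, camera_info, telemetry
def rot(q): return R.from_quat(np.roll(q,-1)).as_matrix()
def ray(n,uv):
    i=camera_info(n);K=i["K"];uv=np.atleast_2d(uv).astype(float)
    d=np.c_[(uv[:,0]-K[0,2])/K[0,0],-(uv[:,1]-K[1,2])/K[1,1],-np.ones(len(uv))]
    return np.array(i["origin"]),d@rot(i["orientation"]).T
def plane(n,uv,z):
    o,d=ray(n,uv); return o+d*((z-o[2])/d[:,2])[:,None]
def proj(n,P):
    i=camera_info(n);K=i["K"];c=(np.atleast_2d(P)-i["origin"])@rot(i["orientation"])
    return np.c_[K[0,2]+K[0,0]*c[:,0]/-c[:,2],K[1,2]-K[1,1]*c[:,1]/-c[:,2]]
def depthpt(n,uv,d):
    i=camera_info(n);o,r=ray(n,uv);uv=np.atleast_2d(uv).astype(int)
    return o+r*d[uv[:,1],uv[:,0]][:,None]
def tri(uv1,uv2):
    o1,d1=ray("top",uv1);o2,d2=ray("scene",uv2);d1=d1[0];d2=d2[0]
    s=np.linalg.lstsq(np.c_[d1,-d2],o2-o1,rcond=None)[0]
    a=o1+s[0]*d1;b=o2+s[1]*d2
    return (a+b)/2,np.linalg.norm(a-b)
E
python3 - <<'E'
from h import *
T=np.load("top0.npz");S=np.load("scene0.npz")
a=cv2.resize(T["p"][160:255,255:355],None,fx=6,fy=6,interpolation=cv2.INTER_CUBIC)
cv2.imwrite("pics/tc0.png",a[:,:,::-1])
b=cv2.resize(S["p"][200:270,230:340],None,fx=7,fy=7,interpolation=cv2.INTER_CUBIC)
cv2.imwrite("pics/sc0.png",b[:,:,::-1])
E
```

```text
(no output)
```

View pics/tc0.png

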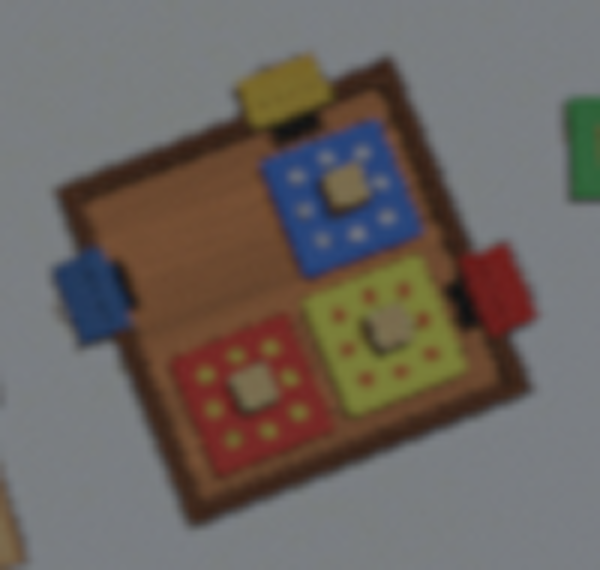

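View pics/sc0.png

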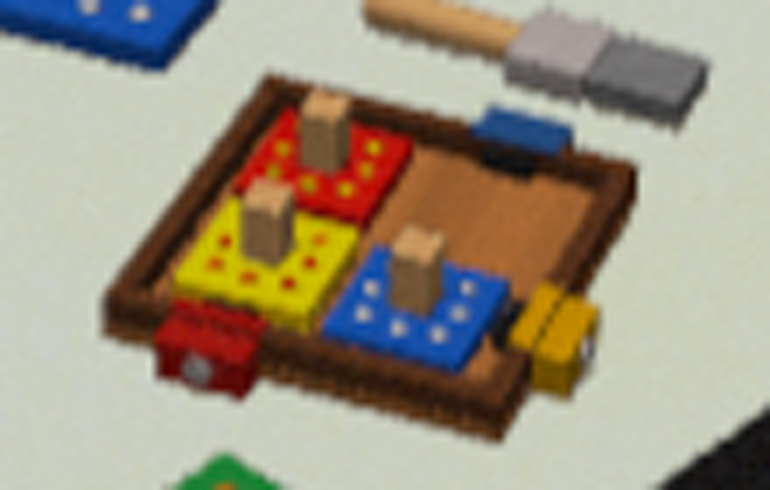

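Crops: in the tray, the small blue tile's grip top is at crop (347,185), yellow at (391,325) and red at (254,386). These are the right tiles, each with a wooden grip. Next I measure the grip tops in both views and the tray corners.

```bash
python3 - <<'E'
from h import *
T=np.load("top0.npz");S=np.load("scene0.npz")
t=lambda x,y:[(x+.5)/6-.5+255,(y+.5)/6-.5+160]
s=lambda x,y:[(x+.5)/7-.5+230,(y+.5)/7-.5+200]
# brown dark mask of the wall for outer contour
p=T["p"].astype(int)
# tray outline by: non-table inside crop
cor=[t(393,60),t(58,190),t(193,522),t(528,388)]
C=plane("top",cor,0.022);print("corners",C.round(4));
print("sides",[np.linalg.norm(C[i]-C[(i+1)%4]).round(4) for i in range(4)])
c=C.mean(0);
ex=(C[0]+C[1]-C[2]-C[3])[:2];ey=(C[1]+C[2]-C[0]-C[3])[:2]
yaw=np.arctan2(ex[1],ex[0]);yaw2=np.arctan2(-ey[0],ey[1]);print("tray",c,yaw,yaw2)
# scene corners top: 
cs=[s(632,165),s(272,78),s(108,300),s(502,437)]
Cs=plane("scene",cs,0.022);print("scene",Cs.round(4),Cs.mean(0))
y=(yaw+yaw2)/2
Rm=np.array([[np.cos(y),-np.sin(y)],[np.sin(y),np.cos(y)]])
tops={"a":((347,184),(418,242)),"b":((391,323),(269,193)),"c":((254,386),(326,104))}
for k,(a,b) in tops.items():
    P,e=tri(t(*a),s(*b)); Q=plane("top",[t(*a)],.05)[0]; Q2=plane("scene",[s(*b)],.05)[0]
    print(k,P.round(4),e.round(4),Q.round(4),Q2.round(4),"tray fr",((Q-c)[:2]@Rm).round(4),((P-c)[:2]@Rm).round(4))
for nm,z in(("table",[t(550,350)]),("floor",[t(200,220)])): print(nm,depthpt("top",z,T["d"]))
for k,(a,b) in tops.items(): print(depthpt("top",[np.round(t(*a))],T["d"]))
E
```

```text
corners [[ 0.6908 -0.1073  0.022 ]
 [ 0.6251  0.0493  0.022 ]
 [ 0.4708 -0.0164  0.022 ]
 [ 0.536  -0.1708  0.022 ]]
sides [np.float64(0.1699), np.float64(0.1677), np.float64(0.1677), np.float64(0.1673)]
tray [ 0.58067752 -0.06129324  0.022     ] 0.3959643863104065 0.39812682621707685
scene [[ 0.6246  0.0486  0.022 ]
 [ 0.4723 -0.0168  0.022 ]
 [ 0.5384 -0.1728  0.022 ]
 [ 0.7066 -0.1206  0.022 ]] [ 0.58547595 -0.06538486  0.022     ]
a [ 0.6248 -0.0837  0.0517] 0.0 [ 0.6252 -0.0839  0.05  ] [ 0.6234 -0.0821  0.05  ] tray fr [ 0.0323 -0.038 ] [ 0.0321 -0.0378]
b [ 0.5607 -0.1042  0.0522] 0.0001 [ 0.5611 -0.1044  0.05  ] [ 0.5586 -0.1023  0.05  ] tray fr [-0.0347 -0.0322] [-0.035  -0.0319]
c [ 0.5309 -0.0423  0.0506] 0.0002 [ 0.5309 -0.0424  0.05  ] [ 0.5304 -0.0416  0.05  ] tray fr [-0.0385  0.0367] [-0.0385  0.0368]
table [[ 0.55733103 -0.18467569 -0.0016459 ]]
floor [[ 0.61439107 -0.01772544  0.01000251]]
[[ 0.62549783 -0.08257093  0.05170597]]
[[ 0.56225747 -0.10508801  0.04994251]]
[[ 0.5308093  -0.04262094  0.04924447]]
```

Emit:
move_arm([
  [0,0,0,0,0,-0.93,0.5],
  [0,0,0,0,0,-0.93,0.5],
  [0,0,0,0,0,-0.93,0.5],
  [0,0,0,0,0,-0.93,0.5],
  [0,0,0,0,0,-0.93,0.5],
  [0,0,0,0,0,-0.93,0.5],
  [0,0,0,0,0,-0.93,0.5],
  [0,0,0,0,0,-0.93,0.5],
])

```text
time_s: 0.9
eef_pos: [0.2135, 0.5335, 0.2528]
eef_rot: [-0.0, -0.2, 0.98, -0.0]
wrist_force: [0.9, -0.4, -0.3]
opening: 0.499
```

```bash
cat >> h.py <<'E'
def go(target,yaw=0.397):
    o=telemetry.get_obs();M=rot(o["eef_rot"])
    d=M.T@(np.array(target)-o["eef_pos"])
    ty=np.array([-np.sin(yaw),np.cos(yaw)])
    ang=np.arctan2(M[1,1],M[0,1])
    dy=(yaw+np.pi/2-ang+np.pi)%(2*np.pi)-np.pi
    print("t",o["time_s"],"pos",np.round(o["eef_pos"],4),"op",round(o["opening"],3),"F tool",(M.T@o["wrist_force"]).round(2),"zaxis",M[:,2].round(4))
    print("need tool shift units",(d/.025).round(3),"yaw err (world rad)",round(dy,4),"turn units z",round(-dy/np.radians(6),3))
E
python3 -c "
from h import *
go([.625,-.0838,.15])"
```

```text
t 0.9 pos [0.2135 0.5335 0.2528] op 0.499 F tool [-0.62 -0.72  0.28] zaxis [-6.e-04 -9.e-04 -1.e+00]
need tool shift units [ -5.48  -29.164   4.122] yaw err (world rad) -0.0053 turn units z 0.051
```

Emit:
move_arm([
  [-0.19,-1,0,0,0,0.05,0.5],
  [-0.19,-1,0,0,0,0,0.5],
  [-0.19,-1,0,0,0,0,0.5],
  [-0.19,-1,0,0,0,0,0.5],
  [-0.19,-1,0,0,0,0,0.5],
  [-0.19,-1,0,0,0,0,0.5],
  [-0.19,-1,0,0,0,0,0.5],
  [-0.19,-1,0,0,0,0,0.5],
])

```text
time_s: 1.7
eef_pos: [0.3257, 0.3626, 0.2529]
eef_rot: [-0.0, -0.195, 0.981, -0.0]
wrist_force: [0.2, -0.1, -0.6]
opening: 0.501
```

Emit:
move_arm([
  [-0.19,-1,0,0,0,0,0.5],
  [-0.19,-1,0,0,0,0,0.5],
  [-0.19,-1,0,0,0,0,0.5],
  [-0.19,-1,0,0,0,0,0.5],
  [-0.19,-1,0,0,0,0,0.5],
  [-0.19,-1,0,0,0,0,0.5],
  [-0.19,-1,0,0,0,0,0.5],
  [-0.19,-1,0,0,0,0,0.5],
])

```text
time_s: 2.5
eef_pos: [0.4374, 0.1925, 0.253]
eef_rot: [-0.0, -0.195, 0.981, 0.0]
wrist_force: [-0.2, 0.6, -0.4]
opening: 0.502
```

Emit:
move_arm([
  [-0.19,-1,0,0,0,0,0.5],
  [-0.19,-1,0,0,0,0,0.5],
  [-0.19,-1,0,0,0,0,0.5],
  [-0.19,-1,0,0,0,0,0.5],
  [-0.19,-1,0,0,0,0,0.5],
  [-0.19,-1,0,0,0,0,0.5],
  [-0.19,-1,0,0,0,0,0.5],
  [-0.19,-1,0,0,0,0,0.5],
])

```text
time_s: 3.3
eef_pos: [0.5491, 0.0224, 0.2528]
eef_rot: [-0.0, -0.195, 0.981, 0.0]
wrist_force: [0.5, -0.1, -0.8]
opening: 0.502
```

```bash
python3 -c "
from h import *
go([.625,-.0838,.09])"
```

```text
t 3.3 pos [0.5491 0.0224 0.2528] op 0.502 F tool [-0.43 -0.24  0.77] zaxis [-8.e-04  2.e-04 -1.e+00]
need tool shift units [-1.18 -5.09  6.51] yaw err (world rad) 0.0041 turn units z -0.039
```

Emit:
move_arm([
  [-0.24,-1,0.5,0,0,0,0.5],
  [-0.24,-1,1,0,0,0,0.5],
  [-0.24,-1,1,0,0,0,0.5],
  [-0.24,-1,1,0,0,0,0.5],
  [-0.22,-1,1,0,0,0,0.5],
  [0,-0.09,1,0,0,0,0.5],
  [0,0,1,0,0,0,0.5],
  [0,0,0,0,0,0,0.5],
])

```text
time_s: 4.1
eef_pos: [0.6216, -0.0822, 0.086]
eef_rot: [-0.004, -0.195, 0.981, 0.002]
wrist_force: [-0.9, 0.2, 0.6]
opening: 0.5
```

```bash
python3 -c "
from h import *
go([.625,-.0838,.047])
p,d=camera('scene');np.savez('s1.npz',p=p)
cv2.imwrite('pics/s1.png',cv2.resize(p[160:270,200:370],None,fx=4.5,fy=4.5,interpolation=cv2.INTER_CUBIC)[:,:,::-1])"
```

```text
t 4.1 pos [ 0.6216 -0.0822  0.086 ] op 0.5 F tool [ 0.77  0.58 -0.62] zaxis [-0.0084  0.0028 -1.    ]
need tool shift units [-0.11  -0.119  1.56 ] yaw err (world rad) 0.0046 turn units z -0.044
```

View pics/s1.png

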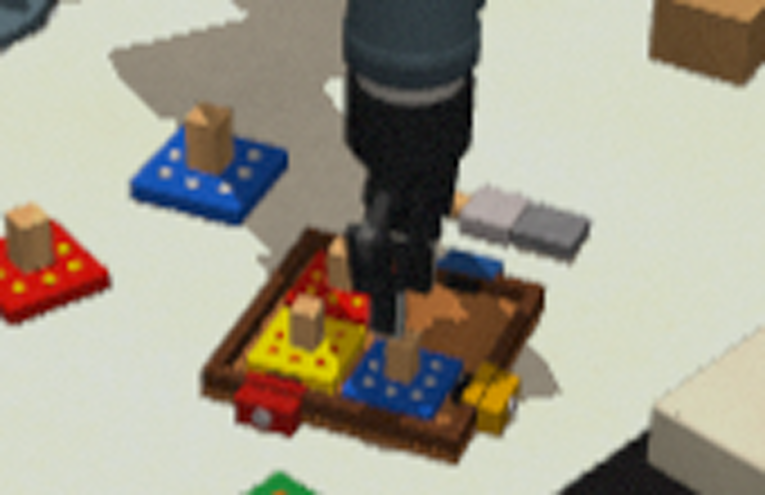

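```bash
python3 -c "
from h import *
go([.625,-.0838,.047])"
```

```text
t 4.15 pos [ 0.6231 -0.0824  0.0885] op 0.501 F tool [0.38 0.42 0.07] zaxis [-0.0051  0.0017 -1.    ]
need tool shift units [-0.056 -0.087  1.658] yaw err (world rad) 0.0041 turn units z -0.039
```

Emit:
move_arm([
  [-0.03,-0.06,0.4,0,0,0,0.5],
  [0,0,0.3,0,0,0,0.5],
  [0,0,0,0,0,0,0.5],
  [0,0,0,0,0,0,0.5],
])

```text
time_s: 4.55
eef_pos: [0.6264, -0.0839, 0.0737]
eef_rot: [0.0, -0.195, 0.981, -0.0]
wrist_force: [-0.5, -0.5, -0.1]
opening: 0.5
```

```bash
python3 -c "
from h import *
go([.625,-.0838,.047])"
```

```text
t 4.55 pos [ 0.6264 -0.0839  0.0737] op 0.5 F tool [ 0.67 -0.28  0.1 ] zaxis [ 5.e-04 -1.e-04 -1.e+00]
need tool shift units [0.05  0.026 1.069] yaw err (world rad) 0.0037 turn units z -0.035
```

Emit:
move_arm([
  [0.05,0.02,0.5,0,0,0,0.5],
  [0,0,0.57,0,0,0,0.5],
  [0,0,0,0,0,0,0.5],
  [0,0,0,0,0,0,0.2],
  [0,0,0,0,0,0,0],
  [0,0,0,0,0,0,0],
  [0,0,0,0,0,0,0],
  [0,0,0,0,0,0,0],
])

```text
time_s: 5.35
eef_pos: [0.6249, -0.084, 0.0467]
eef_rot: [0.0, -0.195, 0.981, -0.0]
wrist_force: [-0.7, -1.5, -1.9]
opening: 0.201
```

```bash
python3 -c "
from h import *
go([.625,-.0838,.047])
T=np.load('top0.npz')
# pads: enlarged
p=np.clip(T['p'].astype(float)*1.8,0,255).astype(np.uint8)
a=cv2.resize(p[165:225,260:350],None,fx=8,fy=8,interpolation=cv2.INTER_CUBIC)
cv2.imwrite('pics/pads.png',a[:,:,::-1])"
```

```text
t 5.35 pos [ 0.6249 -0.084   0.0467] op 0.201 F tool [ 1.25 -1.13  1.92] zaxis [ 1.e-04 -0.e+00 -1.e+00]
need tool shift units [-0.009  0.006 -0.014] yaw err (world rad) 0.0039 turn units z -0.037
```

View pics/pads.png

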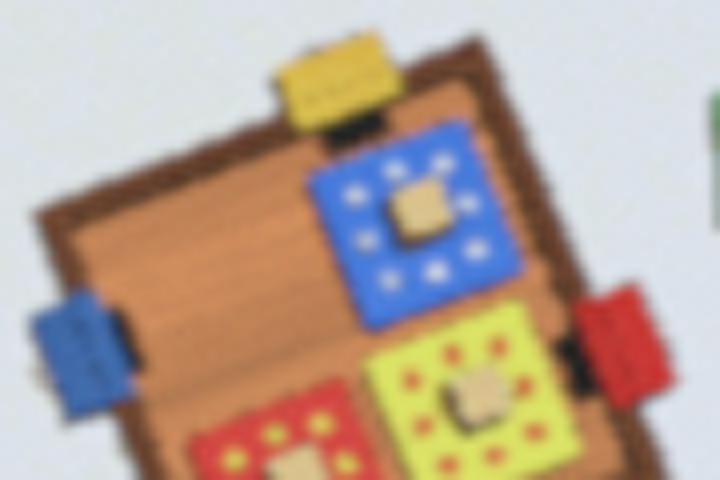

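Gripped: opening 0.201, about 17–18 mm, which matches the grip. The pads stand roughly 4–7 mm inside the walls in the picture. Now sliding blue towards +y.

Emit:
move_arm([
  [0,0.3,0,0,0,0,0],
  [0,0.4,0,0,0,0,0],
  [0,0.5,0,0,0,0,0],
  [0,0.5,0,0,0,0,0],
  [0,0.5,0,0,0,0,0],
  [0,0.3,0,0,0,0,0],
  [0,0.16,0,0,0,0,0],
  [0,0,0,0,0,0,0],
])

```text
time_s: 6.15
eef_pos: [0.5992, -0.022, 0.0466]
eef_rot: [-0.0, -0.196, 0.981, 0.0]
wrist_force: [-0.8, -0.7, -1.3]
opening: 0.196
```

Emit:
move_arm([
  [0,0,0,0,0,0,0],
  [0,0,0,0,0,0,0],
  [0,0,0,0,0,0,0],
])

```text
time_s: 6.45
eef_pos: [0.5996, -0.0231, 0.0466]
eef_rot: [0.0, -0.195, 0.981, -0.0]
wrist_force: [0.7, -0.5, -1.6]
opening: 0.198
```

```bash
cat >> h.py <<'E'
def feel(c=(.5807,-.0613),yaw=.397):
    o=telemetry.get_obs();M=rot(o["eef_rot"]);y=yaw
    r=np.array([[np.cos(y),-np.sin(y)],[np.sin(y),np.cos(y)]])
    print("t",round(o["time_s"],2),"tray xy mm",((o["eef_pos"][:2]-c)@r*1e3).round(2),"z",round(o["eef_pos"][2]*1e3,2),"F tray",(o["wrist_force"][:2]@r).round(2),"Fz",round(o["wrist_force"][2],2),"op",round(o["opening"],3))
E
python3 -c "
from h import *
feel()"
```

```text
t 6.45 tray xy mm [32.2  27.97] z 46.56 F tray [ 0.44 -0.71] Fz -1.58 op 0.198
```

Emit:
move_arm([
  [0,0.06,0,0,0,0,0],
  [0,0.06,0,0,0,0,0],
  [0,0,0,0,0,0,0],
  [0,0,0,0,0,0,0],
])

```text
time_s: 6.85
eef_pos: [0.5982, -0.0198, 0.0466]
eef_rot: [-0.0, -0.195, 0.981, 0.0]
wrist_force: [-0.2, -0.7, -0.4]
opening: 0.199
```

Emit:
move_arm([
  [0,0.06,0,0,0,0,0],
  [0,0,0,0,0,0,0],
  [0,0,0,0,0,0,0],
])

```text
time_s: 7.15
eef_pos: [0.5976, -0.0184, 0.0466]
eef_rot: [-0.0, -0.195, 0.981, 0.0]
wrist_force: [0.1, 1.5, -1.4]
opening: 0.197
```

Emit:
move_arm([
  [0,0.06,0,0,0,0,0],
  [0,0,0,0,0,0,0],
  [0,0,0,0,0,0,0],
])

```text
time_s: 7.45
eef_pos: [0.5971, -0.017, 0.0466]
eef_rot: [-0.0, -0.195, 0.981, -0.0]
wrist_force: [-0.3, 0.8, -0.6]
opening: 0.198
```

Emit:
move_arm([
  [0,0.06,0,0,0,0,0],
  [0,0,0,0,0,0,0],
  [0,0,0,0,0,0,0],
])

```text
time_s: 7.75
eef_pos: [0.5965, -0.0156, 0.0465]
eef_rot: [-0.0, -0.195, 0.981, 0.0]
wrist_force: [-0.3, -0.3, -0.4]
opening: 0.197
```

Emit:
move_arm([
  [0,0.06,0,0,0,0,0],
  [0,0,0,0,0,0,0],
  [0,0,0,0,0,0,0],
])

```text
time_s: 8.05
eef_pos: [0.5959, -0.0142, 0.0465]
eef_rot: [-0.0, -0.195, 0.981, 0.0]
wrist_force: [0.1, 0.4, 0.1]
opening: 0.198
```

Emit:
move_arm([
  [0,0.06,0,0,0,0,0],
  [0,0,0,0,0,0,0],
  [0,0,0,0,0,0,0],
])

```text
time_s: 8.35
eef_pos: [0.5954, -0.013, 0.0466]
eef_rot: [0.0, -0.195, 0.981, -0.0]
wrist_force: [0.5, -0.8, -0.1]
opening: 0.202
```

Emit:
move_arm([
  [0,0.03,0,0,0,0,0],
  [0,0,0,0,0,0,0],
  [0,0,0,0,0,0,0],
])

```text
time_s: 8.65
eef_pos: [0.5952, -0.0125, 0.0466]
eef_rot: [0.0, -0.195, 0.981, -0.0]
wrist_force: [0.4, -2.4, -1.8]
opening: 0.195
```

```bash
python3 -c "
from h import *
feel()"
```

```text
t 8.65 tray xy mm [32.27 39.35] z 46.6 F tray [-0.59 -2.4 ] Fz -1.8 op 0.195
```

Emit:
move_arm([
  [0,0.03,0,0,0,0,0],
  [0,0,0,0,0,0,0],
  [0,0,0,0,0,0,0],
])

```text
time_s: 8.95
eef_pos: [0.5951, -0.0121, 0.0467]
eef_rot: [0.0, -0.195, 0.981, -0.001]
wrist_force: [2.0, -4.7, -2.4]
opening: 0.198
```

```bash
python3 -c "
from h import *
feel()"
```

```text
t 8.95 tray xy mm [32.29 39.83] z 46.65 F tray [ 0.01 -5.09] Fz -2.4 op 0.198
```

Emit:
move_arm([
  [0,0.03,0,0,0,0,0],
  [0,0,0,0,0,0,0],
  [0,0,0,0,0,0,0],
])

```text
time_s: 9.25
eef_pos: [0.595, -0.0118, 0.0467]
eef_rot: [0.0, -0.195, 0.981, -0.001]
wrist_force: [2.8, -5.5, -2.2]
opening: 0.192
```

```bash
python3 -c "
from h import *
feel()"
```

```text
t 9.25 tray xy mm [32.32 40.13] z 46.72 F tray [ 0.49 -6.14] Fz -2.2 op 0.192
```

Emit:
move_arm([
  [0,0.02,0,0,0,0,0],
  [0,0,0,0,0,0,0],
  [0,0,0,0,0,0,0],
  [0,0,0,0,0,0,0],
  [0,0,0,0,0,0,0],
  [0,0,0,0,0,0,0],
])

```text
time_s: 9.85
eef_pos: [0.5949, -0.0116, 0.0467]
eef_rot: [0.0, -0.195, 0.981, -0.001]
wrist_force: [2.5, -6.8, -2.5]
opening: 0.198
```

```bash
python3 -c "
from h import *
feel()"
```

```text
t 9.85 tray xy mm [32.31 40.36] z 46.72 F tray [-0.35 -7.19] Fz -2.48 op 0.198
```

Emit:
move_arm([
  [0,0.015,0,0,0,0,0],
  [0,0,0,0,0,0,0],
  [0,0,0,0,0,0,0],
  [0,0,0,0,0,0,0],
])

```text
time_s: 10.25
eef_pos: [0.5948, -0.0115, 0.0468]
eef_rot: [0.001, -0.195, 0.981, -0.001]
wrist_force: [2.8, -8.3, -3.0]
opening: 0.198
```

```bash
python3 -c "
from h import *
feel()"
```

```text
t 10.25 tray xy mm [32.3  40.48] z 46.75 F tray [-0.62 -8.76] Fz -2.97 op 0.198
```

Emit:
move_arm([
  [0,-0.05,0,0,0,0,0],
  [0,-0.04,0,0,0,0,0],
  [0,0,0,0,0,0,0.2],
  [0,0,0,0,0,0,0.35],
  [0,0,0,0,0,0,0.5],
  [0,0,0,0,0,0,0.5],
  [0,0,-0.5,0,0,0,0.5],
  [0,0,-1,0,0,0,0.5],
])

```text
time_s: 11.05
eef_pos: [0.5933, -0.0115, 0.083]
eef_rot: [-0.002, -0.195, 0.981, 0.001]
wrist_force: [0.3, -0.5, -0.5]
opening: 0.501
```

Emit:
move_arm([
  [0,0,-0.7,0,0,0,0.5],
  [0.68,-0.7,0,0,0,0,0.5],
  [0.7,-0.8,0,0,0,0,0.5],
  [0.7,-0.8,0,0,0,0,0.5],
  [0.6,-0.6,0,0,0,0,0.5],
  [0,0,0,0,0,0,0.5],
  [0,0,0,0,0,0,0.5],
])

```text
time_s: 11.75
eef_pos: [0.5612, -0.1048, 0.1023]
eef_rot: [0.0, -0.195, 0.981, -0.0]
wrist_force: [-0.3, -0.2, 1.0]
opening: 0.497
```

```bash
python3 -c "
from h import *
go([.561,-.1043,.047]); feel()
for n in('scene','top'):
  p,d=camera(n);np.savez(n+'2.npz',p=p)
  b=(200,270,230,340,7) if n=='scene' else (160,255,255,355,6)
  cv2.imwrite('pics/%s2.png'%n,cv2.resize(p[b[0]:b[1],b[2]:b[3]],None,fx=b[4],fy=b[4],interpolation=cv2.INTER_CUBIC)[:,:,::-1])"
```

```text
t 11.75 pos [ 0.5612 -0.1048  0.1023] op 0.497 F tool [ 0.31 -0.06 -1.04] zaxis [ 9.e-04  2.e-04 -1.e+00]
need tool shift units [0.    0.021 2.213] yaw err (world rad) 0.0051 turn units z -0.049
t 11.75 tray xy mm [-34.84 -32.55] z 102.33 F tray [-0.31 -0.06] Fz 1.04 op 0.497
```

View pics/scene2.png

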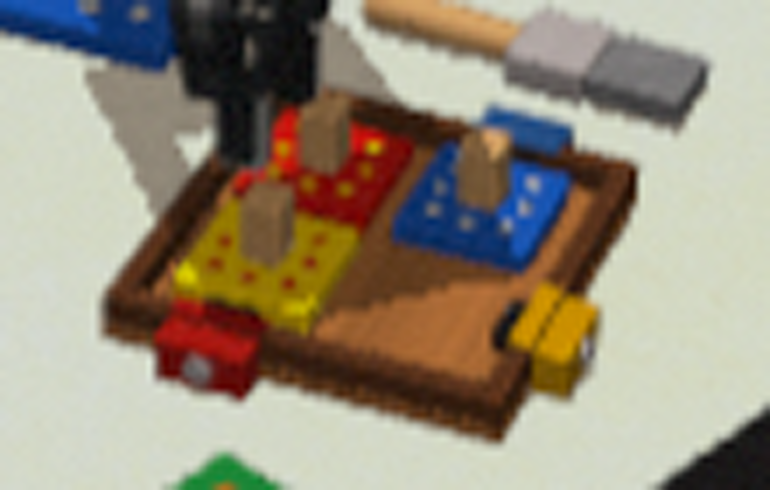

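View pics/top2.png

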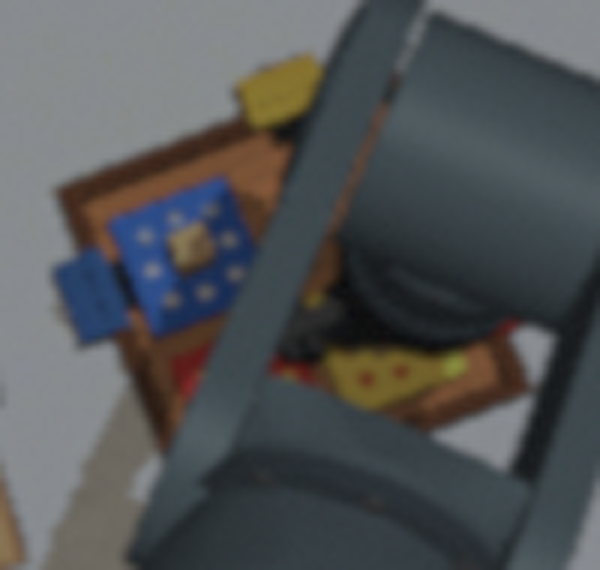

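Blue lies in its corner against its buffer (scene crop (485,190)). Now for yellow.

Emit:
move_arm([
  [0.03,0.02,0.6,0,0,0,0.5],
  [0,0,1,0,0,0,0.5],
  [0,0,0.61,0,0,0,0.5],
  [0,0,0,0,0,0,0.5],
  [0,0,0,0,0,0,0.2],
  [0,0,0,0,0,0,0],
  [0,0,0,0,0,0,0],
  [0,0,0,0,0,0,0],
])

```text
time_s: 12.65
eef_pos: [0.5605, -0.1047, 0.0471]
eef_rot: [0.001, -0.195, 0.981, -0.0]
wrist_force: [0.8, 0.4, 0.5]
opening: 0.198
```

```bash
python3 -c "
from h import *
feel()"
```

```text
t 12.65 tray xy mm [-35.4  -32.24] z 47.05 F tray [0.92 0.1 ] Fz 0.5 op 0.198
```

Emit:
move_arm([
  [-0.3,0,0,0,0,0,0],
  [-0.4,0,0,0,0,0,0],
  [-0.5,0,0,0,0,0,0],
  [-0.5,0,0,0,0,0,0],
  [-0.5,0,0,0,0,0,0],
  [-0.3,0,0,0,0,0,0],
  [-0.16,0,0,0,0,0,0],
  [0,0,0,0,0,0,0],
])

```text
time_s: 13.45
eef_pos: [0.6236, -0.0785, 0.047]
eef_rot: [0.001, -0.196, 0.981, -0.0]
wrist_force: [1.7, 0.8, 5.7]
opening: 0.197
```

Emit:
move_arm([
  [-0.06,0,0,0,0,0,0],
  [-0.06,0,0,0,0,0,0],
  [0,0,0,0,0,0,0],
  [0,0,0,0,0,0,0],
  [0,0,0,0,0,0,0],
])

```text
time_s: 13.95
eef_pos: [0.6256, -0.0777, 0.047]
eef_rot: [0.001, -0.195, 0.981, -0.0]
wrist_force: [0.3, -0.5, 5.2]
opening: 0.196
```

```bash
python3 -c "
from h import *
feel()"
```

```text
t 13.95 tray xy mm [ 35.09 -32.47] z 47.03 F tray [ 0.06 -0.6 ] Fz 5.25 op 0.196
```

Emit:
move_arm([
  [-0.06,0,-0.02,0,0,0,0],
  [0,0,0,0,0,0,0],
  [0,0,0,0,0,0,0],
])

```text
time_s: 14.25
eef_pos: [0.6265, -0.0771, 0.047]
eef_rot: [0.001, -0.195, 0.981, -0.0]
wrist_force: [0.8, -0.2, 4.0]
opening: 0.199
```

Emit:
move_arm([
  [-0.06,0,-0.02,0,0,0,0],
  [0,0,0,0,0,0,0],
  [0,0,0,0,0,0,0],
])

```text
time_s: 14.55
eef_pos: [0.6269, -0.0767, 0.0471]
eef_rot: [-0.0, -0.195, 0.981, 0.0]
wrist_force: [0.2, 0.1, 1.6]
opening: 0.198
```

```bash
python3 -c "
from h import *
feel()"
```

```text
t 14.55 tray xy mm [ 36.66 -32.04] z 47.06 F tray [ 0.17 -0.01] Fz 1.62 op 0.198
```

Emit:
move_arm([
  [0,0,0,0,0,0,0],
  [0,0,0,0,0,0,0],
])

```text
time_s: 14.75
eef_pos: [0.6268, -0.0767, 0.047]
eef_rot: [-0.0, -0.195, 0.981, 0.0]
wrist_force: [0.4, -1.0, 0.4]
opening: 0.197
```

```bash
python3 -c "
from h import *
feel();o=telemetry.get_obs();print(o['joint_efforts'],o['q'],o['torque'])
p,d=camera('scene')
cv2.imwrite('pics/s3.png',cv2.resize(p[130:280,200:370],None,fx=4,fy=4,interpolation=cv2.INTER_CUBIC)[:,:,::-1])"
```

```text
t 14.75 tray xy mm [ 36.56 -32.05] z 47.05 F tray [-0.05 -1.07] Fz 0.36 op 0.197
[-1.94493290e-01 -5.47052479e+01 -2.78421092e+01 -8.66543991e-02
  1.74851487e-01  6.77168107e-03] [-3.09461094e-01  5.47547829e-01  1.57776884e+00  6.20731894e-05
  1.01663103e+00 -2.27333708e+00] [ 0.05223768 -0.09637318  0.0397406 ]
```

View pics/s3.png

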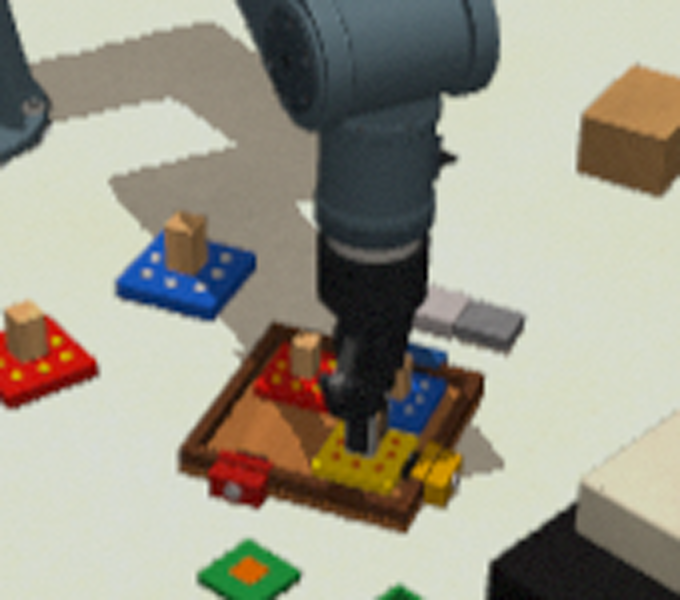

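No contact yet. The commanded total is 72.5 mm and 72.0 mm has been travelled, so I continue.

Emit:
move_arm([
  [-0.06,0,0,0,0,0,0],
  [0,0,0,0,0,0,0],
  [0,0,0,0,0,0,0],
])

```text
time_s: 15.1
eef_pos: [0.6277, -0.0764, 0.0471]
eef_rot: [-0.001, -0.195, 0.981, 0.0]
wrist_force: [-4.0, -1.6, 4.4]
opening: 0.197
```

```bash
python3 -c "
from h import *
feel()"
```

```text
t 15.1 tray xy mm [ 37.48 -32.05] z 47.07 F tray [-4.28  0.06] Fz 4.39 op 0.197
```

Emit:
move_arm([
  [-0.03,0,-0.02,0,0,0,0],
  [0,0,0,0,0,0,0],
  [0,0,0,0,0,0,0],
])

```text
time_s: 15.4
eef_pos: [0.628, -0.0762, 0.0472]
eef_rot: [-0.001, -0.195, 0.981, 0.0]
wrist_force: [-4.8, -2.1, 2.0]
opening: 0.195
```

```bash
python3 -c "
from h import *
feel()"
```

```text
t 15.4 tray xy mm [ 37.86 -32.05] z 47.15 F tray [-5.27 -0.09] Fz 1.96 op 0.195
```

Emit:
move_arm([
  [-0.03,0,-0.02,0,0,0,0],
  [0,0,0,0,0,0,0],
  [0,0,0,0,0,0,0],
])

```text
time_s: 15.7
eef_pos: [0.6282, -0.0761, 0.0472]
eef_rot: [-0.002, -0.195, 0.981, 0.0]
wrist_force: [-5.5, -4.2, 0.8]
opening: 0.196
```

```bash
python3 -c "
from h import *
feel()"
```

```text
t 15.7 tray xy mm [ 38.08 -31.98] z 47.19 F tray [-6.73 -1.77] Fz 0.83 op 0.196
```

Emit:
move_arm([
  [-0.03,0,0,0,0,0,0],
  [0,0,0,0,0,0,0],
  [0,0,0,0,0,0,0],
  [0,0,0,0,0,0,0],
  [0,0,0,0,0,0,0],
])

```text
time_s: 16.2
eef_pos: [0.6285, -0.0759, 0.0472]
eef_rot: [-0.002, -0.195, 0.981, 0.0]
wrist_force: [-7.6, -4.4, 1.7]
opening: 0.204
```

```bash
python3 -c "
from h import *
feel()"
```

```text
t 16.2 tray xy mm [ 38.45 -31.99] z 47.22 F tray [-8.75 -1.1 ] Fz 1.69 op 0.204
```

Emit:
move_arm([
  [0,0,0,0,0,0,0],
  [0,0,0,0,0,0,0],
  [0,0,0,0,0,0,0],
])

```text
time_s: 16.5
eef_pos: [0.6285, -0.0759, 0.0472]
eef_rot: [-0.002, -0.195, 0.981, 0.0]
wrist_force: [-6.6, -5.2, 1.3]
opening: 0.2
```

```bash
python3 -c "
from h import *
feel()"
```

```text
t 16.5 tray xy mm [ 38.45 -31.99] z 47.2 F tray [-8.1  -2.25] Fz 1.29 op 0.2
```

Emit:
move_arm([
  [0.05,0,0,0,0,0,0],
  [0.04,0,0,0,0,0,0],
  [0,0,0,0,0,0,0.2],
  [0,0,0,0,0,0,0.35],
  [0,0,0,0,0,0,0.5],
  [0,0,0,0,0,0,0.5],
  [0,0,-0.5,0,0,0,0.5],
  [0,0,-1,0,0,0,0.5],
])

```text
time_s: 17.3
eef_pos: [0.6271, -0.0756, 0.0849]
eef_rot: [-0.002, -0.195, 0.981, 0.001]
wrist_force: [1.5, -0.3, 0.3]
opening: 0.497
```

Emit:
move_arm([
  [0,0,-0.7,0,0,0,0.5],
  [0.72,0.65,0,0,0,0,0.5],
  [0.8,0.75,0,0,0,0,0.5],
  [0.8,0.75,0,0,0,0,0.5],
  [0.7,0.6,0,0,0,0,0.5],
  [0,0,0,0,0,0,0.5],
  [0,0,0,0,0,0,0.5],
])

```text
time_s: 18.0
eef_pos: [0.5332, -0.0417, 0.1046]
eef_rot: [0.001, -0.195, 0.981, -0.001]
wrist_force: [0.8, -0.5, 0.2]
opening: 0.496
```

```bash
python3 -c "
from h import *
go([.531,-.0424,.0475]); feel()
p,d=camera('scene');np.savez('s4.npz',p=p)
b=(200,270,230,340,7)
cv2.imwrite('pics/s4.png',cv2.resize(p[b[0]:b[1],b[2]:b[3]],None,fx=b[4],fy=b[4],interpolation=cv2.INTER_CUBIC)[:,:,::-1])"
```

```text
t 18.0 pos [ 0.5332 -0.0417  0.1046] op 0.496 F tool [-0.56 -0.74 -0.18] zaxis [ 2.5e-03 -7.0e-04 -1.0e+00]
need tool shift units [0.097 0.013 2.285] yaw err (world rad) 0.0037 turn units z -0.035
t 18.0 tray xy mm [-36.23  36.4 ] z 104.63 F tray [ 0.56 -0.74] Fz 0.18 op 0.496
```

View pics/s4.png

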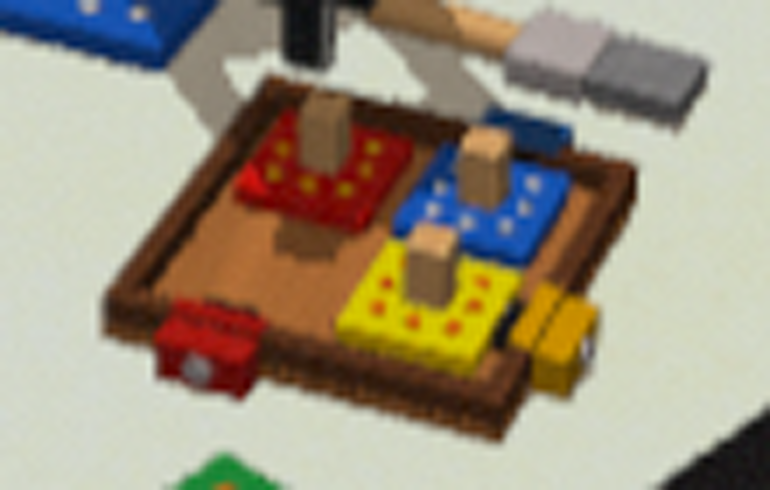

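Yellow (scene crop (430,300)) sits at its buffer and blue is still home. Now red.

Emit:
move_arm([
  [0.08,0.01,0.6,0,0,0,0.5],
  [0,0,1,0,0,0,0.5],
  [0,0,0.66,0,0,0,0.5],
  [0,0,0,0,0,0,0.5],
  [0,0,0,0,0,0,0.2],
  [0,0,0,0,0,0,0],
  [0,0,0,0,0,0,0],
  [0,0,0,0,0,0,0],
])

```text
time_s: 18.85
eef_pos: [0.5316, -0.0425, 0.0481]
eef_rot: [0.001, -0.195, 0.981, -0.001]
wrist_force: [-0.2, -0.5, 4.2]
opening: 0.199
```

```bash
python3 -c "
from h import *
feel()"
```

```text
t 18.85 tray xy mm [-38.05  36.33] z 48.06 F tray [-0.41 -0.37] Fz 4.23 op 0.199
```

Emit:
move_arm([
  [0,-0.3,-0.03,0,0,0,0],
  [0,-0.4,0,0,0,0,0],
  [0,-0.5,0,0,0,0,0],
  [0,-0.5,0,0,0,0,0],
  [0,-0.5,0,0,0,0,0],
  [0,-0.3,0,0,0,0,0],
  [0,-0.16,0,0,0,0,0],
  [0,0,0,0,0,0,0],
])

```text
time_s: 19.65
eef_pos: [0.5569, -0.1055, 0.0481]
eef_rot: [0.001, -0.195, 0.981, -0.001]
wrist_force: [0.2, -1.0, 4.7]
opening: 0.194
```

Emit:
move_arm([
  [0,-0.06,0,0,0,0,0],
  [0,-0.04,0,0,0,0,0],
  [0,0,0,0,0,0,0],
  [0,0,0,0,0,0,0],
])

```text
time_s: 20.05
eef_pos: [0.5575, -0.1069, 0.0481]
eef_rot: [0.0, -0.195, 0.981, -0.0]
wrist_force: [-0.8, -0.4, 6.8]
opening: 0.196
```

```bash
python3 -c "
from h import *
feel()"
```

```text
t 20.05 tray xy mm [-39.05 -33.11] z 48.07 F tray [-0.89 -0.01] Fz 6.79 op 0.196
```

Emit:
move_arm([
  [0,-0.05,-0.05,0,0,0,0],
  [0,0,0,0,0,0,0],
  [0,0,0,0,0,0,0],
])

```text
time_s: 20.35
eef_pos: [0.5568, -0.1072, 0.0482]
eef_rot: [-0.001, -0.195, 0.981, 0.0]
wrist_force: [1.1, 0.5, -0.8]
opening: 0.198
```

```bash
python3 -c "
from h import *
feel()"
```

```text
t 20.35 tray xy mm [-39.82 -33.11] z 48.15 F tray [1.26 0.06] Fz -0.76 op 0.198
```

Emit:
move_arm([
  [0,-0.05,0,0,0,0,0],
  [0,0,0,0,0,0,0],
  [0,0,0,0,0,0,0],
])

```text
time_s: 20.65
eef_pos: [0.5576, -0.1082, 0.0486]
eef_rot: [-0.0, -0.195, 0.981, 0.0]
wrist_force: [0.2, -0.2, -2.4]
opening: 0.199
```

```bash
python3 -c "
from h import *
feel()"
```

```text
t 20.65 tray xy mm [-39.43 -34.3 ] z 48.6 F tray [ 0.14 -0.25] Fz -2.39 op 0.199
```

Emit:
move_arm([
  [0,-0.06,0.015,0,0,0,0],
  [0,0,0,0,0,0,0],
  [0,0,0,0,0,0,0],
])

```text
time_s: 20.95
eef_pos: [0.5583, -0.1096, 0.0484]
eef_rot: [0.0, -0.195, 0.981, -0.0]
wrist_force: [0.4, -0.3, -1.7]
opening: 0.196
```

```bash
python3 -c "
from h import *
feel()"
```

```text
t 20.95 tray xy mm [-39.29 -35.9 ] z 48.41 F tray [ 0.22 -0.38] Fz -1.67 op 0.196
```

Emit:
move_arm([
  [0,-0.06,0,0,0,0,0],
  [0,0,0,0,0,0,0],
  [0,0,0,0,0,0,0],
])

```text
time_s: 21.25
eef_pos: [0.5587, -0.1108, 0.0483]
eef_rot: [-0.0, -0.195, 0.981, 0.0]
wrist_force: [-0.5, 1.2, -1.2]
opening: 0.2
```

```bash
python3 -c "
from h import *
feel()"
```

```text
t 21.25 tray xy mm [-39.38 -37.16] z 48.35 F tray [0.02 1.29] Fz -1.22 op 0.2
```

Emit:
move_arm([
  [0,-0.04,0,0,0,0,0],
  [0,0,0,0,0,0,0],
  [0,0,0,0,0,0,0],
])

```text
time_s: 21.55
eef_pos: [0.5589, -0.1113, 0.0482]
eef_rot: [-0.0, -0.195, 0.981, 0.0]
wrist_force: [-1.6, 4.3, -0.2]
opening: 0.196
```

```bash
python3 -c "
from h import *
feel()"
```

```text
t 21.55 tray xy mm [-39.45 -37.71] z 48.2 F tray [0.19 4.56] Fz -0.23 op 0.196
```

Emit:
move_arm([
  [0,-0.03,0,0,0,0,0],
  [0,0,0,0,0,0,0],
  [0,0,0,0,0,0,0],
])

```text
time_s: 21.85
eef_pos: [0.559, -0.1117, 0.0482]
eef_rot: [-0.0, -0.195, 0.981, 0.001]
wrist_force: [-1.8, 6.6, 0.5]
opening: 0.195
```

```bash
python3 -c "
from h import *
feel()"
```

```text
t 21.85 tray xy mm [-39.48 -38.15] z 48.19 F tray [0.9  6.73] Fz 0.47 op 0.195
```

Emit:
move_arm([
  [0,-0.025,0,0,0,0,0],
  [0,0,0,0,0,0,0],
  [0,0,0,0,0,0,0],
  [0,0,0,0,0,0,0],
  [0,0,0,0,0,0,0],
  [0,0,0,0,0,0,0],
])

```text
time_s: 22.45
eef_pos: [0.5592, -0.112, 0.0482]
eef_rot: [-0.001, -0.195, 0.981, 0.001]
wrist_force: [-3.3, 7.1, 1.5]
opening: 0.196
```

```bash
python3 -c "
from h import *
feel()"
```

```text
t 22.45 tray xy mm [-39.46 -38.42] z 48.22 F tray [-0.29  7.87] Fz 1.5 op 0.196
```

Emit:
move_arm([
  [0,0,0,0,0,0,0],
  [0,0.05,0,0,0,0,0],
  [0,0.04,0,0,0,0,0],
  [0,0,0,0,0,0,0.2],
  [0,0,0,0,0,0,0.35],
  [0,0,0,0,0,0,0.5],
  [0,0,0,0,0,0,0.5],
  [0,0,-0.5,0,0,0,0.5],
])

```text
time_s: 23.25
eef_pos: [0.5579, -0.111, 0.06]
eef_rot: [-0.001, -0.195, 0.981, 0.001]
wrist_force: [-0.5, 0.1, -0.5]
opening: 0.5
```

Emit:
move_arm([
  [0,0,-1,0,0,0,0.5],
  [0,0,-1,0,0,0,0.5],
  [0,0,-1,0,0,0,0.5],
  [0,0,-1,0,0,0,0.5],
  [0,0,-1,0,0,0,0.5],
  [0.2,1,-1,0,0,0,0.5],
  [0.2,1,-1,0,0,0,0.5],
  [0.2,1,0,0,0,0,0.5],
])

```text
time_s: 24.05
eef_pos: [0.5181, -0.0478, 0.2411]
eef_rot: [0.004, -0.195, 0.981, -0.002]
wrist_force: [1.1, -0.1, 0.3]
opening: 0.5
```

Emit:
move_arm([
  [0.2,1,0,0,0,0,0.5],
  [0.2,1,0,0,0,0,0.5],
  [0.2,1,0,0,0,0,0.5],
  [0.2,1,0,0,0,0,0.5],
  [0.2,1,0,0,0,0,0.5],
  [0.2,1,0,0,0,0,0.5],
  [0.2,1,0,0,0,0,0.5],
  [0.2,1,0,0,0,0,0.5],
])

```text
time_s: 24.85
eef_pos: [0.4024, 0.1225, 0.2371]
eef_rot: [0.001, -0.195, 0.981, -0.0]
wrist_force: [0.3, -0.8, 0.0]
opening: 0.497
```

Emit:
move_arm([
  [0.2,1,0,0,0,0,0.5],
  [0.2,1,0,0,0,0,0.5],
  [0.2,1,0,0,0,0,0.5],
  [0.2,1,0,0,0,0,0.5],
  [0.2,1,0,0,0,0,0.5],
  [0.1,0.5,0,0,0,0,0.5],
  [0,0,0,0,0,0,0.5],
  [0,0,0,0,0,0,0.5],
])

```text
time_s: 25.65
eef_pos: [0.325, 0.2382, 0.2366]
eef_rot: [0.001, -0.196, 0.981, -0.0]
wrist_force: [0.3, -0.6, 0.6]
opening: 0.501
```

```bash
python3 -c "
from h import *
feel()
for n in('scene','top'):
  p,d=camera(n);cv2.imwrite('pics/%s5.png'%n,p[:,:,::-1])
  b=(200,270,230,340,7) if n=='scene' else (160,255,255,355,6)
  cv2.imwrite('pics/%s5c.png'%n,cv2.resize(p[b[0]:b[1],b[2]:b[3]],None,fx=b[4],fy=b[4],interpolation=cv2.INTER_CUBIC)[:,:,::-1])"
```

```text
t 25.65 tray xy mm [-119.97  375.09] z 236.63 F tray [ 0.07 -0.62] Fz 0.63 op 0.501
```

View pics/top5c.png

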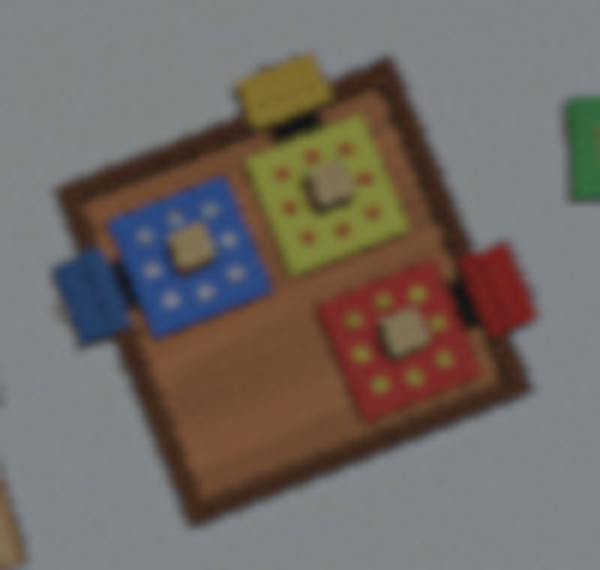

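View pics/scene5c.png

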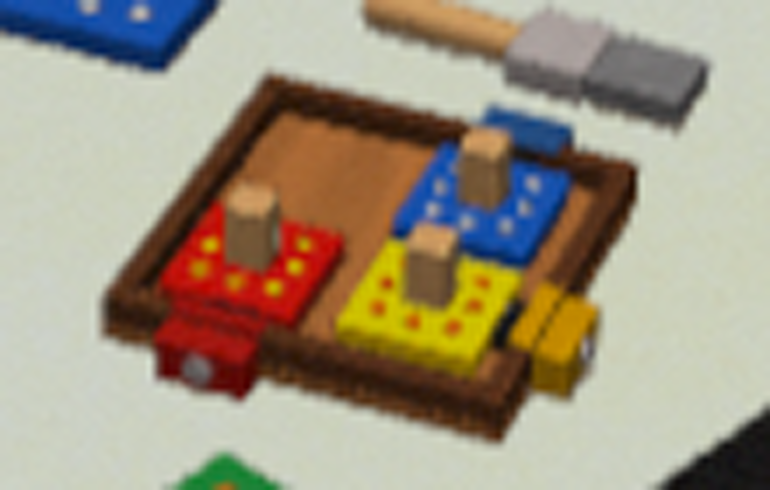

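View pics/top5.png

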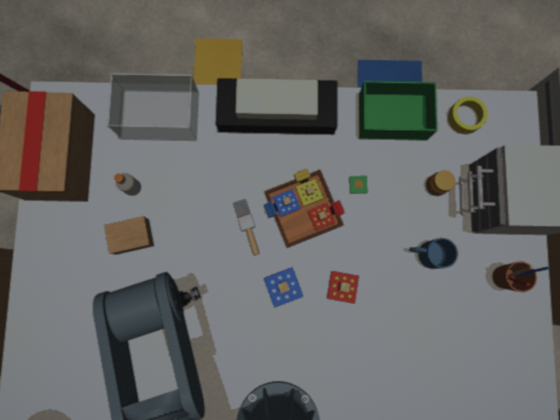

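In the top crop the three tiles sit at their own buffers: blue grip (192,246), yellow (331,184), red (405,330). The (-,+) place is empty and nothing else has moved. One last numeric check, then I hand in.

```bash
python3 - <<'E'
from h import *
from bench import job
t=lambda x,y:[(x+.5)/6-.5+255,(y+.5)/6-.5+160]
s=lambda x,y:[(x+.5)/7-.5+230,(y+.5)/7-.5+200]
y=.397;r=np.array([[np.cos(y),-np.sin(y)],[np.sin(y),np.cos(y)]])
for k,a,b in(("a",(192,246),(485,142)),("b",(331,184),(433,241)),("c",(405,330),(252,197))):
    P,e=tri(t(*a),s(*b)); print(k,((P[:2]-[.5807,-.0613])@r).round(4),P[2].round(4),e.round(4))
print(job.hand_in())
E
```

```text
a [0.0319 0.039 ] 0.0497 0.0004
b [ 0.0356 -0.0312] 0.0486 0.0008
c [-0.0404 -0.0367] 0.0519 0.0003
the job is handed in; nothing more can be done
None
```

I slid the blue, yellow and red tiles home in that order by their grips. Each tile was leaned on its buffer until the wrist read about 8 N (peaks 8.8, 8.75 and 7.9 N). I then backed off, let go and took the arm clear; the job was handed in shortly after 25.7 s.

**Last checks:** from the two camera views, the tile centres in the tray frame are:
- blue (32, 39) mm
- yellow (36, -31) mm
- red (-40, -37) mm

All three are within their limits and the tiles look flat and square. By eye, nothing else on the table had moved.

**Disagreements:**
- One tray corner picked in the scene view was about 2 cm off, so I used the top view for the tray.
- The measured yellow start position was about 2 mm from the stated one.
- While sliding yellow and red, the hand bore down with up to about 7 N. I eased that off before pressing them onto their buffers.
- The pad forces are wrist readings less an estimated drag of 0.5 to 1 N, so they are not exact.

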